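# Tidy a goldsmith's bench: wheels, forming blocks and ring clamp back to their trays

### The arm

A 6-joint arm with a two-finger parallel gripper is mounted at the origin on the work surface. World frame = base frame: x ahead of the robot, y to its left, z up, the work surface at z = 0. Lengths are in m, angles in rad, forces in N, time in s.
With the tool pointing down it reaches from about 0.35 to 0.775 m from the base axis. Payload 7.3 kg.
Tool frame: the origin (TCP) lies at the centre of the arm's flange, where the gripper is bolted on; the fingertips stand 178 mm ahead of it and the grasp point (between the pads) lies 159 mm ahead of it (tip_extent is the distance from the TCP to the fingertips, in m); z points along the fingers, y is the line along which they close (so a half turn about z gives the same grasp; the last joint's range is limited). The gripper opens to 92 mm and grips with 3 to 60 N. Pads are 19 mm wide; open, the fingers measure 130 mm over their backs; the gripper's body (75 mm by 190 mm) begins 47 mm behind the grasp point.
Start: joints at [1.173, 0.342, 1.524, -0, 1.275, -0.146], TCP at [0.131, 0.508, 0.405] pointing down, gripper open.
Joint ranges: [-2.53, 2.53], [-0.77, 2.02], [0.04, 2.7], [-1, 4.14], [0.28, 2.66], [-3.11, 3.11]. Speed limits (rad/s): [2.57, 2.57, 3.14, 3.14, 3.14, 3.14].

### API

Orientations are given as [roll, pitch, yaw] about the fixed x, y, z axes, in that order (R = Rz(yaw) Ry(pitch) Rx(roll)).
In Python, from cell import * gives the robot as it stands.
- The arm moves only by the tool arm_command, never from a script. Its arguments are lists of equal length, an entry for each row: "xyz": the shift along the world's x, y, z in mm, a list of three; "spin": the turn about the world's z in degrees. In form: {"xyz": [[tx, ty, tz], ...], "spin": [spin, ...]}. A call has 1 to 20 rows; each row shifts and turns the commanded pose from where the row before left it; what a row does not reach is not made up. A row lasts 1/10 s, in which the tool goes at most 50 mm and 8.59 degrees, less where a joint would pass 70% of its speed; a pose out of reach is approached as far as the arm can. A call with a gripper value outside its range is refused whole. "jaw" is the opening, from -1 (shut) to 1 (fully open), set as the call begins (left out, the last holds). The fingers move at their own pace and stop on an object; "squeeze" is the grip in N (left out, the last holds). Time passes only in rows, so rows that do not move let the fingers close. It gives the time, the measured TCP pose, the force, the opening and the grip force at its end, in the units of the state.
- observe(): the state, without advancing time (a new reading comes with each control period).
- read_camera(name): name is "scene" or "top" or "wrist"; returns a dict with "img" (420x560x3 uint8, red, green, blue), "depth" (420x560 float32, m along the optical axis (not along the pixel's ray), 0 where there is no reading), "fx", "fy", "cx", "cy" (pixels), "dist_coeffs" ([k1, k2, p1, p2, k3] as OpenCV has them; the pictures are not rectified), "world_from_camera" (4x4, takes a point from camera to world coordinates). Camera axes: x right, y up, looking along -z (the intrinsics and any distortion apply to the point x, -y, -z); pixel columns grow to the right and rows downward; lengths in m; the calibration is good to about 2 mm. A picture is of the moment at which its call begins.
- hand_in(): hands the job in; it is judged then, once.
The state is a dict: "time": time; "qpos": joint angles; "qvel": joint speeds; "joint_efforts": joint torques, N m; "tool_pos": TCP position; "tool_rot": TCP orientation; "contact_force": force on the tool from outside, world axes, zero at the start; "torque": the same for the moment, N m; "opening": finger opening in m; "grip_force": force on a finger pad.
Only numpy, scipy, OpenCV 4.12 (cv2) and the standard library are available. Lean on these libraries where they do the work, as an engineer would, in place of code of your own. Each camera call takes 0.05 s, during which the arm holds its last target. There are 200 camera calls.

### The job

Tidy the goldsmith's bench: put both felt polishing wheels into the round wooden dish, both steel forming blocks (the cube and the bar with the row of holes) into the wide metal tray, and the wooden ring clamp into the narrow wooden tray. Set each one down gently, not dropped, so that it lies flat on the floor of its dish or tray, not on a rim or on another piece; leave the pliers that lie among them where they are.

Things in the scene. Friction and masses are not known exactly. Their poses are not given: they have to be found in the camera images.
- large_wheel: Large felt polishing wheel: off-white disc 56 mm in diameter, 24 mm high, lying flat, a small brass hub on top; about 60 g. Origin: centre of its underside, z up.
- small_wheel: Small felt polishing wheel: off-white disc 42 mm in diameter, 24 mm high, lying flat, a small brass hub on top; about 40 g. Origin: centre of its underside, z up.
- doming_block: Doming block: plain steel cube of 40 mm with a round dark dimple in the top and four sides; about 450 g. Origin: centre of its underside, z up, x and y square to its sides.
- bezel_block: Bezel block: plain steel bar 84 mm long (its x), 30 mm wide (its y), 24 mm high, with a row of five dark holes of growing size along its top; about 400 g. Origin: centre of its underside, z up.
- ring_clamp: Ring clamp: pale wooden bar 100 mm long (its x), 26 mm wide (its y; 21 mm over the last 18 mm at each end), 24 mm high, a dark slit along it and a steel band round its middle; about 50 g. Origin: centre of its underside, z up.
- pliers: Bystander: pliers lying flat, steel jaws to its +x (45 mm from the origin), two black handles to its -x (65 mm from the origin), about 38 mm wide, 11 mm high. Origin: under the pivot. Not to be moved.
- round_dish: Round dark wooden dish, fixed: outer diameter 160 mm, inner 150 mm, floor 5 mm thick, rim top 12 mm above the table. Takes both wheels side by side. Origin: centre of its underside.
- wide_tray: Wide metal tray, rectangular, fixed: outside 130 mm (its x) by 180 mm (its y), walls 5 mm, floor 5 mm thick, rim top 12 mm above the table. Takes both steel blocks side by side. Origin: centre of its underside.
- narrow_tray: Narrow dark wooden tray, rectangular, fixed: outside 94 mm (its x) by 170 mm (its y), walls 5 mm, floor 5 mm thick, rim top 12 mm above the table. Takes the ring clamp lengthwise along its y. Origin: centre of its underside.
There are look-alikes about, which are no part of the job. What is shaped like the doming_block but blue or orange is not meant.

How it is judged:
At the end, for the whole second after the job is handed in: Both wheels lie within the round dish, both steel blocks within the wide tray, the ring clamp within the narrow tray: each flat (tilt under 0.12 rad), at rest, its underside under 9 mm above that of its tray, on the floor and not on a rim or another piece; the pliers moved less than 30 mm (z of large_wheel in the frame of round_dish between 0 and 0.009 m and angle between each of large_wheel, small_wheel, doming_block, bezel_block, ring_clamp's own z axis and vertical below 0.12 rad and linear speed of each of large_wheel, small_wheel, doming_block, bezel_block, ring_clamp below 0.02 m/s and angular speed of each of large_wheel, small_wheel, doming_block, bezel_block, ring_clamp below 0.2 rad/s and horizontal distance between large_wheel and round_dish below 0.055 m and z of small_wheel in the frame of round_dish between 0 and 0.009 m and horizontal distance between small_wheel and round_dish below 0.062 m and z of doming_block in the frame of wide_tray between 0 and 0.009 m and x of doming_block in the frame of wide_tray between -0.045 and 0.045 m and y of doming_block in the frame of wide_tray between -0.07 and 0.07 m and z of bezel_block in the frame of wide_tray between 0 and 0.009 m and x of bezel_block in the frame of wide_tray between -0.05 and 0.05 m and y of bezel_block in the frame of wide_tray between -0.075 and 0.075 m and z of ring_clamp in the frame of narrow_tray between 0 and 0.009 m and x of ring_clamp in the frame of narrow_tray between -0.035 and 0.035 m and y of ring_clamp in the frame of narrow_tray between -0.035 and 0.035 m and distance of pliers from where it was at the start of the episode below 0.03 m); the robot touches nothing.
It fails at once if a piece is dropped or thrown (faster than 0.7 m/s while not held) ((linear speed of large_wheel above 0.7 m/s and contact force between the fingers and large_wheel below 0.05 N) or (linear speed of small_wheel above 0.7 m/s and contact force between the fingers and small_wheel below 0.05 N) or (linear speed of doming_block above 0.7 m/s and contact force between the fingers and doming_block below 0.05 N) or (linear speed of bezel_block above 0.7 m/s and contact force between the fingers and bezel_block below 0.05 N) or (linear speed of ring_clamp above 0.7 m/s and contact force between the fingers and ring_clamp below 0.05 N)).
It fails at once if the pliers are pushed 30 mm or more (distance of pliers from where it was at the start of the episode above 0.03 m).
It also fails if it takes over 128 s, if anything falls off the work surface, if the arm or the gripper's body presses on something with over 40 N, if the wrist force passes 120 N, or if a joint passes its speed limit or range.

## Working session

There is one attempt and no reset: what is moved stays moved. The work goes in short steps, Python scripts to look and compute and a tool call to move; the robot and the scene stay as the last step left them, time stands still between calls to the robot, and variables do not carry over. Pictures are saved under pics/ and viewed, at most 14 in all, crops included, and the job is handed in when it is done.

Besides the shell and the picture viewer there is one more tool, called after "Call:" as a command line: name --pt "numbers of a row" for each row, then --argument value for the rest. arm_command: Moves the arm, as the interface text tells. Its arguments: {"type":"object","properties":{"xyz":{"type":"array","items":{"type":"array","items":{"type":"number"}}},"spin":{"type":"array","items":{"type":"number"}},"jaw":{"type":"number"},"squeeze":{"type":"number"}},"required":["xyz","spin"]}

```bash
mkdir -p pics; python3 - <<'E'
from cell import *
import cv2,numpy as np,pickle
s=observe();print(s)
for n in("top","scene"):
    c=read_camera(n);pickle.dump(c,open(f"{n}.pkl","wb"))
    cv2.imwrite(f"pics/{n}0.png",cv2.resize(c["img"][:,:,::-1],(800,600),interpolation=cv2.INTER_CUBIC))
    print(n,c["fx"],c["cx"],c["cy"],c["dist_coeffs"],c["world_from_camera"])
E
```

```text
{'time': 0.0, 'qpos': array([ 1.17301147e+00,  3.42720450e-01,  1.52503064e+00, -8.82518593e-06,
        1.27540872e+00, -1.46006371e-01]), 'qvel': array([-1.33087910e-03,  8.07149709e-05, -5.87715275e-04,  1.64605253e-04,
       -1.30695850e-03, -9.80647559e-04]), 'joint_efforts': array([-7.94075095e-05, -4.31246352e+01, -2.44219726e+01,  7.17528211e-02,
        5.58433961e-02, -8.03952071e-05]), 'tool_pos': array([0.13071906, 0.50831995, 0.40404118]), 'tool_rot': array([-3.14004095e+00, -2.19653316e-04,  2.88981657e+00]), 'contact_force': array([-0.61960096, -0.39774727, -0.166536  ]), 'torque': array([0.00865856, 0.01693082, 0.05874301]), 'grip_force': 0.0, 'opening': 0.09167403114735717}
top 525.9197391522581 279.2762889764762 203.3532011777575 [-0.02187811  0.          0.          0.          0.        ] [[ 0.0131707   0.9953137  -0.09579753  0.3652282 ]
 [-0.99983902  0.01194167 -0.01339155 -0.01386295]
 [-0.01218481  0.09595849  0.99531076  1.06626255]
 [ 0.          0.          0.          1.        ]]
scene 431.55216364642706 286.9345720290024 205.37901620458476 [-0.08534777  0.          0.          0.          0.        ] [[ 0.06358184 -0.80498377  0.58988006  1.11516214]
 [ 0.997893    0.05893347 -0.02713668 -0.04369602]
 [-0.01291909  0.59036258  0.80703477  0.92433898]
 [ 0.          0.          0.          1.        ]]
```

View pics/top0.png

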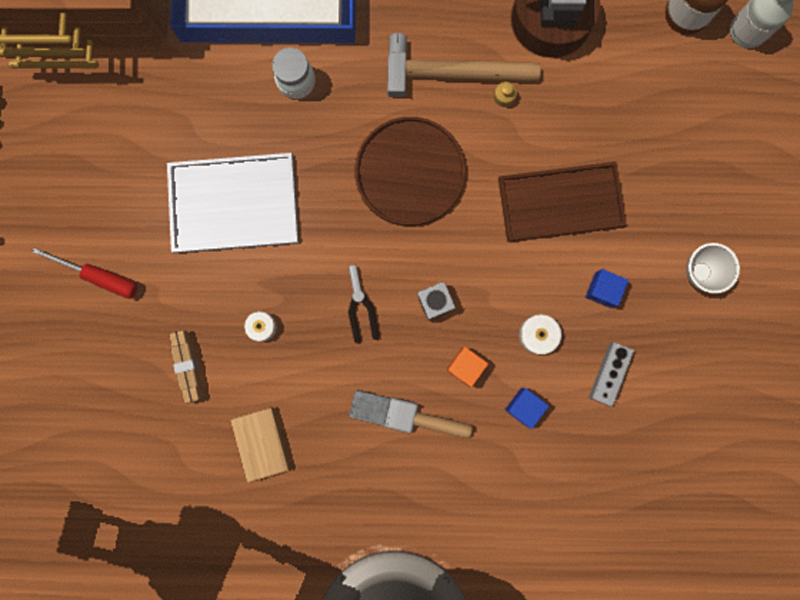

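View pics/scene0.png

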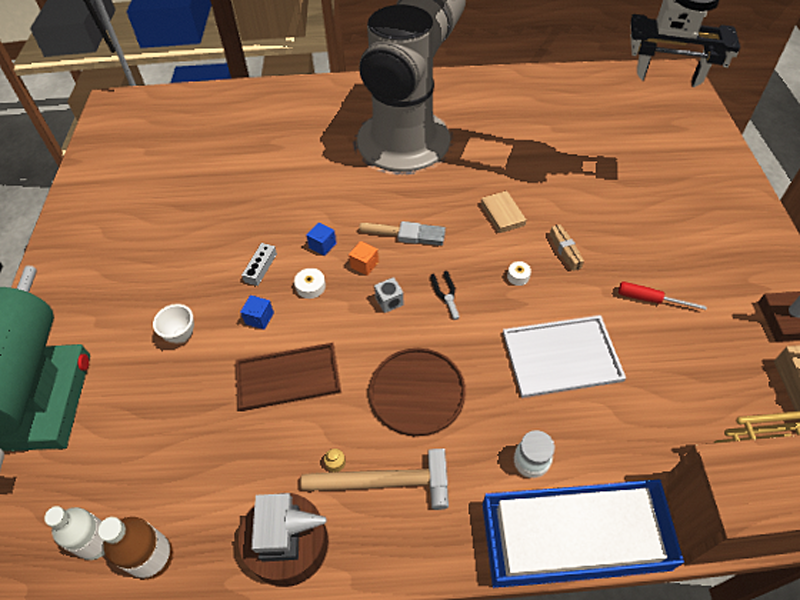

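The top view (800x600) shows the white tray (233,203), round dish (411,172), narrow tray (562,202), ring clamp (185,367), small wheel (260,326), pliers (362,303), doming block (437,301), large wheel (541,334) and bezel block (613,373). The scene view agrees. Next I locate them from depth in both views, with triangulation as a cross-check.

```bash
cat > h.py <<'E'
import cv2,numpy as np,pickle
def K(c): return np.array([[c["fx"],0,c["cx"]],[0,c["fy"],c["cy"]],[0,0,1.]])
def rays(c,uv):
    p=cv2.undistortPoints(np.array(uv,float).reshape(-1,1,2),K(c),np.array(c["dist_coeffs"]))[:,0]
    T=np.array(c["world_from_camera"]); d=np.c_[p[:,0],-p[:,1],-np.ones(len(p))]
    return T[:3,3],d@T[:3,:3].T
def cloud(c):
    h,w=c["depth"].shape; u,v=np.meshgrid(np.arange(w),np.arange(h))
    o,d=rays(c,np.c_[u.ravel(),v.ravel()])
    return (o+d*c["depth"].reshape(-1,1)).reshape(h,w,3)
def tri(c1,p1,c2,p2):
    o1,d1=rays(c1,p1);o2,d2=rays(c2,p2);d1=d1[0];d2=d2[0]
    s=np.linalg.lstsq(np.c_[d1,-d2],o2-o1,rcond=None)[0]
    a=o1+s[0]*d1;b=o2+s[1]*d2
    return (a+b)/2,np.linalg.norm(a-b)
E
python3 - <<'E'
from h import *
cs={n:pickle.load(open(n+".pkl","rb")) for n in("top","scene")}
for n,c in cs.items():
    P=cloud(c);z=P[...,2];ok=c["depth"]>0
    roi=ok&(P[...,0]>.3)&(P[...,0]<.85)&(abs(P[...,1])<.5)
    print(n,"table z",np.median(z[roi]),z[roi].std())
    m=(roi&(z>.006+np.median(z[roi]))&(z<.06)).astype(np.uint8)
    k,l,st,_=cv2.connectedComponentsWithStats(m)
    for i in range(1,k):
        if st[i,4]<60: continue
        q=P[l==i]; h=np.percentile(q[:,2],90); t=q[q[:,2]>h-.005]
        r=cv2.minAreaRect((t[:,:2]*1000).astype(np.float32))
        uv=np.argwhere(l==i).mean(0)[::-1]
        print(n,"uv800",np.round(uv/.7),"ctr",np.round(r[0],1),"size",np.round(r[1],1),"ang",round(r[2],1),"h",round(h*1000,1),"n",st[i,4],c["img"][l==i].mean(0).astype(int))
for n,(x0,y0,w,h) in {"top":(110,80,340,220),"scene":(160,130,290,180)}.items():
    im=cs[n]["img"][y0:y0+h,x0:x0+w,::-1]; f=800/w
    cv2.imwrite(f"pics/{n}c.png",cv2.resize(im,(800,int(round(h*f))),interpolation=cv2.INTER_CUBIC))
E
```

```text
top table z 6.249710884898008e-05 0.018700565302529504
top uv800 [113.  44.] ctr [822.3 400.1] size [ 27.6 112.6] ang 14.5 h 52.5 n 846 [70 47 28]
top uv800 [262.  29.] ctr [840.6 200.3] size [257.2  18.9] ang 90.0 h 48.9 n 1842 [ 69  74 100]
top uv800 [553.  35.] ctr [ 832.7 -217.4] size [ 34.7 106.8] ang 0.0 h 51.6 n 985 [57 34 23]
top uv800 [745.  33.] ctr [ 840.1 -489.3] size [24.1  4.6] ang 47.5 h 54.5 n 184 [117 111 104]
top uv800 [449.  68.] ctr [792.1 -89.2] size [218.7  88.5] ang 88.1 h 26.4 n 1724 [144 119  93]
top uv800 [297.  85.] ctr [762.5 149. ] size [21.  48.3] ang 27.6 h 52.5 n 333 [106 104  99]
top uv800 [505.  93.] ctr [ 755.2 -148.7] size [15.7 14.7] ang 0.6 h 34.2 n 210 [149 115  58]
top uv800 [409. 169.] ctr [640.2 -12.3] size [158.1 157.8] ang 1.1 h 13.3 n 713 [80 46 30]
top uv800 [229. 201.] ctr [591.9 242.8] size [131.5 182. ] ang 5.1 h 13.5 n 1029 [210 206 207]
top uv800 [561. 200.] ctr [ 598.6 -230.4] size [ 95.  169.9] ang 8.3 h 13.3 n 783 [79 45 29]
top uv800 [714. 267.] ctr [ 500.  -429.1] size [68.9 68. ] ang 84.3 h 49.2 n 896 [184 177 166]
top uv800 [1
[... 2382 characters left out ...]
 ang 7.8 h 12.3 n 580 [91 53 36]
scene uv800 [417. 392.] ctr [642.8 -13.4] size [156.4 157.4] ang 88.5 h 12.3 n 499 [91 53 35]
scene uv800 [529. 464.] ctr [789.9 146.7] size [47.  19.3] ang 60.0 h 54.0 n 292 [139 140 135]
scene uv800 [334. 459.] ctr [ 756.7 -149.5] size [13.6 15.5] ang 89.1 h 33.8 n 188 [191 154  81]
scene uv800 [388. 479.] ctr [791.  -90.6] size [219.2  86.5] ang 86.5 h 25.3 n 1585 [182 154 123]
scene uv800 [671. 480.] ctr [835. 352.] size [ 3.7 26.8] ang 80.8 h 52.7 n 125 [65 41 27]
scene uv800 [572. 491.] ctr [842.7 199.3] size [258.6  14.5] ang 90.0 h 49.2 n 915 [ 76  99 152]
scene uv800 [303. 504.] ctr [ 836.4 -191.4] size [49.7 19.7] ang 53.2 h 50.8 n 147 [101  59  41]
```

View pics/topc.png

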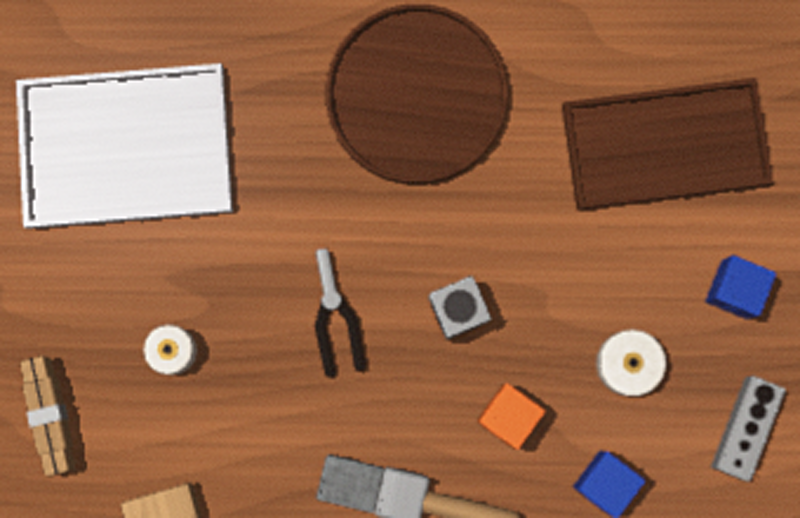

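View pics/scenec.png

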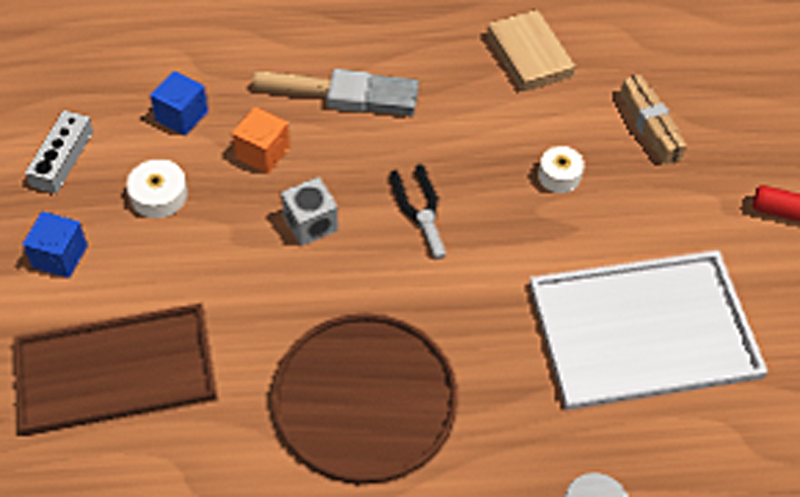

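The two views agree to about 2 mm in position and 1 mm in height (wheels, bar and clamp about 25 mm, cube 41 mm, rims 12.8 mm). I start with the small wheel at (414,194).

Call:
arm_command --pt "12 -13 -5" --pt "24 -27 -10" --pt "24 -27 -10" --pt "24 -27 -10" --pt "24 -27 -10" --pt "24 -27 -10" --pt "24 -27 -10" --pt "24 -27 -10" --pt "24 -27 -10" --pt "24 -27 -10" --pt "24 -27 -10" --pt "20 -20 -10" --pt "11.5 -11.6 -9" --pt "0 0 0" --pt "0 0 0" --pt "0 0 0" --spin '[-3,-6.3,-6.3,-6.3,-6.3,-6.3,-6.3,-6.3,-6.3,-6.3,-6.3,-6.3,-3.3,0,0,0]' --jaw 0.5 --squeeze 12

```text
time: 1.7
tool_pos: [0.4138, 0.1944, 0.281]
tool_rot: [3.142, -0.0, 1.572]
contact_force: [0.2, 0.1, -0.6]
opening: 0.069
grip_force: 0.0
```

```bash
cat > w.py <<'E'
from cell import *
from h import *
import sys
c=read_camera(sys.argv[1]);P=cloud(c);z=P[...,2]
print(np.round(observe()["tool_pos"]*1000,1),"view centre",np.round(P[210,280]*1000),"zmed",np.median(z)*1000)
m=((c["depth"]>0)&(z>float(sys.argv[2])/1000)&(z<.06)&(P[...,0]>.3)&(P[...,0]<.72)).astype(np.uint8)
k,l,st,_=cv2.connectedComponentsWithStats(m)
for i in range(1,k):
    if st[i,4]<100: continue
    q=P[l==i];h=np.percentile(q[:,2],90);t=q[q[:,2]>h-.005]
    r=cv2.minAreaRect((t[:,:2]*1000).astype(np.float32))
    print("ctr",np.round(r[0],1),"size",np.round(r[1],1),"ang",round(r[2],1),"h",round(h*1000,1),c["img"][l==i].mean(0).astype(int),st[i,:4])
if len(sys.argv)>3: cv2.imwrite(f"pics/{sys.argv[3]}.png",c["img"][:,:,::-1])
E
python3 w.py wrist 6 w1
```

```text
[413.7 194.5 281.1] view centre [416. 199.  26.] zmed 5.377028533959216
ctr [589.4 241. ] size [127.1 181.1] ang 5.2 h 13.2 [198 193 191] [413  24 147 235]
ctr [356.5 297.4] size [100.5  26.5] ang 15.3 h 25.8 [198 158 109] [126  41 143  69]
ctr [414.  194.8] size [41.  40.5] ang 32.4 h 25.5 [235 224 200] [252 184  52  55]
ctr [446.6  62.6] size [ 19.1 106.7] ang 89.1 h 11.3 [105 101  95] [256 330 112  17]
```

View pics/w1.png

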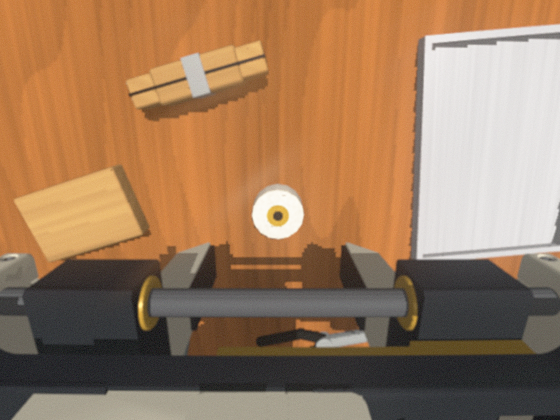

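The wrist view shows the small wheel at (277,213), centred between the fingers. A third measurement puts it at (414.0,194.8) with its top at 25.5 mm. Descending and closing.

Call:
arm_command --pt "0 0 -15" --pt "0 0 -25" --pt "0 0 -25" --pt "0 0 -20" --pt "0 0 -10" --pt "0 0 -4" --pt "0 0 0" --pt "0 0 0" --spin '[0,0,0,0,0,0,0,0]'

```text
time: 2.55
tool_pos: [0.4146, 0.1941, 0.1825]
tool_rot: [3.14, -0.0, 1.571]
contact_force: [-0.2, 0.3, 1.0]
opening: 0.069
grip_force: 0.0
```

Call:
arm_command --pt "0 0 0" --pt "0 0 0" --pt "0 0 0" --pt "0 0 0" --pt "0 0 0" --pt "0 0 0" --spin '[0,0,0,0,0,0]' --jaw -1

```text
time: 3.15
tool_pos: [0.4143, 0.1938, 0.1819]
tool_rot: [3.141, -0.0, 1.57]
contact_force: [-0.2, -0.8, 3.2]
opening: 0.0415
grip_force: 12.0
```

Call:
arm_command --pt "0 0 15" --pt "0 0 25" --pt "0 0 20" --pt "15 -11 0" --pt "28 -20 0" --pt "28 -21 0" --pt "28 -21 0" --pt "28 -21 0" --pt "28 -21 0" --pt "28 -21 0" --pt "28 -20 0" --pt "16 -11 0" --pt "0 0 0" --pt "0 0 0" --spin '[0,0,0,0,0,0,0,0,0,0,0,0,0,0]'

```text
time: 4.55
tool_pos: [0.6408, 0.0269, 0.2409]
tool_rot: [-3.14, -0.0, 1.57]
contact_force: [-0.5, -0.4, 0.1]
opening: 0.0414
grip_force: 12.0
```

Call:
arm_command --pt "0 0 -15" --pt "0 0 -20" --pt "0 0 -10" --pt "0 0 -5" --pt "0 0 -2" --pt "0 0 -2" --pt "0 0 0" --spin '[0,0,0,0,0,0,0]'

```text
time: 5.25
tool_pos: [0.6414, 0.0269, 0.1881]
tool_rot: [3.141, 0.0, 1.57]
contact_force: [0.2, -0.6, -0.1]
opening: 0.0417
grip_force: 12.0
```

Call:
arm_command --pt "0 0 -1" --pt "0 0 0" --spin '[0,0]'

```text
time: 5.45
tool_pos: [0.6414, 0.0268, 0.1871]
tool_rot: [3.141, 0.0, 1.57]
contact_force: [-0.3, 0.1, 1.1]
opening: 0.0421
grip_force: 12.0
```

Call:
arm_command --pt "0 0 0" --pt "0 0 0" --pt "0 0 0" --pt "0 0 0" --pt "0 0 0" --spin '[0,0,0,0,0]' --jaw 0.28

```text
time: 5.95
tool_pos: [0.6413, 0.0268, 0.1867]
tool_rot: [3.142, 0.0, 1.57]
contact_force: [-0.0, -0.9, 1.0]
opening: 0.0587
grip_force: 0.0
```

Call:
arm_command --pt "0 0 15" --pt "0 0 25" --pt "0 0 20" --pt "-15 -15 0" --pt "-30 -29 0" --pt "-30 -29 0" --pt "-30 -29 0" --pt "-30 -29 0" --pt "-30 -29 0" --pt "-30 -29 0" --pt "-22 -22 0" --pt "-14 -13 0" --pt "0 0 0" --pt "0 0 0" --spin '[0,0,0,0,0,0,0,0,0,0,0,0,0,0]'

```text
time: 7.35
tool_pos: [0.4106, -0.1974, 0.2476]
tool_rot: [3.14, 0.001, 1.569]
contact_force: [0.2, -0.7, 0.5]
opening: 0.0587
grip_force: 0.0
```

Call:
arm_command --pt "0 0 0" --pt "0 0 0" --pt "0 0 0" --spin '[0,0,0]' --jaw 0.8

```text
time: 7.65
tool_pos: [0.4108, -0.1966, 0.2467]
tool_rot: [3.141, 0.0, 1.572]
contact_force: [-0.2, 0.6, 0.9]
opening: 0.0784
grip_force: 0.0
```

```bash
python3 w.py wrist 6; python3 w.py top 16
```

```text
[ 410.7 -196.7  246.7] view centre [ 413. -182.   24.] zmed 4.578448836529553
ctr [456.5 -69.6] size [16.5 43.8] ang 89.6 h 41.4 [160 155 150] [309   0  98  46]
ctr [580.3 -62.8] size [ 7.7 29. ] ang 31.3 h 12.8 [86 52 30] [536   0  24  46]
ctr [361.9 -95.9] size [40.5 40.3] ang 53.8 h 41.8 [244 141   1] [141  15 103 106]
ctr [ 578.3 -184.6] size [68.3 72.1] ang 7.6 h 13.0 [114  69  39] [458 152 102 107]
ctr [ 307.2 -177.7] size [41.3 39.7] ang 54.7 h 41.5 [ 55  90 187] [ 93 160  78  92]
ctr [ 408.2 -197.8] size [54.8 54.9] ang 41.0 h 25.4 [241 234 219] [234 188  80  81]
ctr [ 360.1 -288.8] size [64.6 25.9] ang 0.7 h 25.0 [89 89 87] [172 317  91  38]
ctr [ 468.9 -271.9] size [29.8 16.7] ang 4.8 h 40.5 [ 36  55 104] [321 317  59  30]
[ 410.6 -196.7  246.7] view centre [454.  -1.   0.] zmed 0.897333511558962
ctr [641.3  27.4] size [39.4 39.3] ang 71.2 h 30.4 [216 206 188] [257 107  21  21]
ctr [ 499.8 -428.8] size [68.6 68.4] ang 46.9 h 49.4 [192 185 174] [480 170  38  35]
ctr [475.6 413.2] size [79.3 21.4] ang 67.2 h 26.3 [167  41  35] [ 55 185  39  24]
ctr [451.9 -51.1] size [39.8 39.8] ang 23.4 h 41.8 [136 132 130] [293 197  26  27]
ctr [356.2 298.5] size [99.9 27.7] ang 14.8 h 25.8 [177 144 109] [119 231  21  52]
ctr [361.7 -94.7] size [40.  39.8] ang 54.3 h 41.9 [231 125  58] [313 243  29  28]
ctr [ 343.9 -292. ] size [32.3 17.2] ang 53.5 h 25.7 [71 70 69] [419 259  15  17]
ctr [306.1  18.2] size [89.5 25.8] ang 79.3 h 20.9 [148 148 147] [246 273  47  15]
```

Call:
arm_command --pt "-1.5 0 -15" --pt "0 0 -20" --pt "0 0 -16" --pt "0 0 -9" --pt "0 0 -5" --pt "0 0 0" --pt "0 0 0" --spin '[0,0,0,0,0,0,0]'

```text
time: 8.45
tool_pos: [0.409, -0.1973, 0.1821]
tool_rot: [3.141, 0.0, 1.57]
contact_force: [0.4, 0.8, 0.1]
opening: 0.0824
grip_force: 0.0
```

Call:
arm_command --pt "0 0 0" --pt "0 0 0" --pt "0 0 0" --pt "0 0 0" --pt "0 0 0" --pt "0 0 0" --spin '[0,0,0,0,0,0]' --jaw -1

```text
time: 9.05
tool_pos: [0.4088, -0.1972, 0.1819]
tool_rot: [3.141, 0.0, 1.57]
contact_force: [-1.3, 0.6, 3.1]
opening: 0.0553
grip_force: 12.0
```

Call:
arm_command --pt "0 0 15" --pt "0 0 25" --pt "0 0 20" --pt "14 9 0" --pt "29 19 0" --pt "29 19 0" --pt "29 19 0" --pt "29 19 0" --pt "29 19 0" --pt "29 19 0" --pt "29 18 0" --pt "15.5 9 0" --pt "0 0 0" --pt "0 0 0" --spin '[0,0,0,0,0,0,0,0,0,0,0,0,0,0]'

```text
time: 10.45
tool_pos: [0.6408, -0.0471, 0.241]
tool_rot: [-3.14, -0.0, 1.571]
contact_force: [-0.4, 0.8, -0.8]
opening: 0.0555
grip_force: 12.0
```

Call:
arm_command --pt "0 0 -15" --pt "0 0 -20" --pt "0 0 -10" --pt "0 0 -5" --pt "0 0 -2" --pt "0 0 -2" --pt "0 0 -1" --pt "0 0 0" --spin '[0,0,0,0,0,0,0,0]'

```text
time: 11.25
tool_pos: [0.6414, -0.0471, 0.1871]
tool_rot: [3.141, 0.0, 1.57]
contact_force: [-0.2, 0.6, -0.9]
opening: 0.0559
grip_force: 12.0
```

Call:
arm_command --pt "0 0 0" --pt "0 0 0" --pt "0 0 0" --pt "0 0 0" --pt "0 0 0" --spin '[0,0,0,0,0]' --jaw 0.6

```text
time: 11.75
tool_pos: [0.6413, -0.0471, 0.1868]
tool_rot: [3.141, 0.0, 1.57]
contact_force: [0.2, 0.0, 0.5]
opening: 0.0732
grip_force: 0.0
```

Call:
arm_command --pt "0 0 15" --pt "0 0 25" --pt "0 0 23" --pt "-12 -0.5 0" --pt "-23 -0.6 0" --pt "-23 -0.6 0" --pt "-23 -0.6 0" --pt "-23 -0.6 0" --pt "-23 -0.6 0" --pt "-23 -0.6 0" --pt "-23 -0.6 0" --pt "-15.4 -0.2 0" --pt "0 0 0" --pt "0 0 0" --spin '[0,0,0,-5,-8,-8,-8,-8,-8,-8,-8,-5.8,0,0]' --squeeze 35

```text
time: 13.15
tool_pos: [0.4536, -0.0522, 0.2507]
tool_rot: [3.14, -0.002, 0.407]
contact_force: [0.1, 0.2, -0.5]
opening: 0.0733
grip_force: 0.0
```

```bash
python3 w.py wrist 16; python3 w.py top 24
```

```text
[453.9 -52.2 250.5] view centre [472. -46.  40.] zmed 1.9841864975260193
ctr [452.8 -51.6] size [40.  40.1] ang 23.5 h 41.6 [118 113 108] [245 200  62  67]
ctr [379.4 -85.3] size [14.5 34.5] ang 26.4 h 40.5 [197  98   6] [247 317  67  30]
[453.9 -52.2 250.3] view centre [439.  -3. 179.] zmed 0.7105345675459951
ctr [640.9 -47.5] size [52.6 54.1] ang 89.8 h 30.6 [234 226 212] [291 104  27  27]
ctr [641.1  27.7] size [39.7 39.5] ang 22.8 h 31.0 [228 218 200] [257 107  21  20]
ctr [ 499.6 -428.6] size [69.2 68.6] ang 74.2 h 49.7 [200 193 182] [480 170  38  35]
ctr [473.5 407.7] size [65.2 17.9] ang 66.5 h 27.7 [192  46  40] [ 62 188  30  18]
ctr [ 472.4 -288.5] size [38.4 40.1] ang 67.2 h 41.4 [ 49  79 175] [413 188  26  27]
ctr [357.3 297.3] size [43.6 26.4] ang 3.4 h 27.5 [202 182 159] [122 245  14  23]
ctr [ 306.3 -177. ] size [40.5 39.7] ang 52.7 h 41.7 [31 43 87] [355 272  30  18]
```

Call:
arm_command --pt "-0.5 0 -15" --pt "0 0 -20" --pt "0 0 -16" --pt "0 0 -9" --pt "0 0 -5" --pt "0 0 0" --pt "0 0 0" --spin '[0,0,0,0,0,0,0]'

```text
time: 13.95
tool_pos: [0.4528, -0.0521, 0.1851]
tool_rot: [3.141, -0.001, 0.405]
contact_force: [-0.1, -0.5, -0.1]
opening: 0.0734
grip_force: 0.0
```

Call:
arm_command --pt "0 0 0" --pt "0 0 0" --pt "0 0 0" --pt "0 0 0" --pt "0 0 0" --pt "0 0 0" --spin '[0,0,0,0,0,0]' --jaw -1

```text
time: 14.55
tool_pos: [0.4524, -0.052, 0.1849]
tool_rot: [3.141, -0.0, 0.404]
contact_force: [0.3, -0.1, 2.0]
opening: 0.0396
grip_force: 35.0
```

Call:
arm_command --pt "0 0 15" --pt "0 0 25" --pt "0 0 20" --pt "6 14 0" --pt "12 28 0" --pt "12 28 0" --pt "12 28 0" --pt "12 29 0" --pt "12 29 0" --pt "12 29 0" --pt "12 29 0" --pt "12 29 0" --pt "12 29 0" --pt "12 29 0" --pt "12 29 0" --pt "8 0 0" --pt "0 0 0" --pt "0 0 0" --spin '[0,0,0,-1,-2,-2,-2,-2,-2,-2,-2,-2,-1.3,0,0,0,0,0]'

```text
time: 16.35
tool_pos: [0.5979, 0.2771, 0.2436]
tool_rot: [3.141, 0.003, 0.085]
contact_force: [0.6, -0.5, -4.7]
opening: 0.0398
grip_force: 35.0
```

Call:
arm_command --pt "-8 0 -15" --pt "-1 0 -20" --pt "0 0 -10" --pt "0 0 -4" --pt "0 0 -2" --pt "0 0 -2" --pt "0 0 -1" --pt "0 0 0" --pt "0 0 0" --spin '[0,0,0,0,0,0,0,0,0]'

```text
time: 17.25
tool_pos: [0.5895, 0.278, 0.1911]
tool_rot: [-3.142, -0.001, 0.085]
contact_force: [-0.3, -0.7, -5.3]
opening: 0.0395
grip_force: 35.0
```

Call:
arm_command --pt "0 0 -1" --pt "0 0 0" --pt "0 0 0" --spin '[0,0,0]'

```text
time: 17.55
tool_pos: [0.5895, 0.278, 0.1899]
tool_rot: [-3.142, -0.001, 0.085]
contact_force: [0.3, 0.0, -3.5]
opening: 0.04
grip_force: 35.0
```

Call:
arm_command --pt "0 0 -0.7" --pt "0 0 0" --spin '[0,0]'

```text
time: 17.75
tool_pos: [0.5895, 0.278, 0.1899]
tool_rot: [-3.141, -0.001, 0.085]
contact_force: [-1.8, -0.5, 3.7]
opening: 0.0398
grip_force: 35.0
```

Call:
arm_command --pt "0 0 0" --pt "0 0 0" --pt "0 0 0" --pt "0 0 0" --pt "0 0 0" --spin '[0,0,0,0,0]' --jaw 0.1

```text
time: 18.25
tool_pos: [0.5894, 0.2779, 0.189]
tool_rot: [3.141, 0.0, 0.085]
contact_force: [0.1, 0.3, 0.1]
opening: 0.0504
grip_force: 0.0
```

Call:
arm_command --pt "0 0 15" --pt "0 0 25" --pt "0 0 27" --pt "-7 -17 0" --pt "-16 -39 0" --pt "-16 -39 0" --pt "-16 -39 0" --pt "-16 -39 0" --pt "-16 -39 0" --pt "-16 -39 0" --pt "-16 -39 0" --pt "-16 -39 0" --pt "-16 -39 0" --pt "-16 -39 0" --pt "-16 -39 0" --pt "-16 -39 0" --pt "-16 -39 0" --pt "-16 -39 0" --pt "-4 -11 0" --pt "0 0 0" --spin '[0,0,0,-1,-1.9,-1.9,-1.9,-1.9,-1.9,-1.9,-1.9,-1.9,-1.9,-1.9,-1.9,-1.9,-1.9,-0.9,0,0]'

```text
time: 20.25
tool_pos: [0.354, -0.2974, 0.2568]
tool_rot: [3.141, -0.002, -0.382]
contact_force: [-0.5, 0.1, -0.1]
opening: 0.0502
grip_force: 0.0
```

Call:
arm_command --pt "0 0 0" --pt "0 0 0" --pt "0 0 0" --spin '[0,0,0]' --jaw 0.3

```text
time: 20.55
tool_pos: [0.3549, -0.2949, 0.2561]
tool_rot: [-3.141, 0.0, -0.377]
contact_force: [-0.1, -0.8, 0.3]
opening: 0.0594
grip_force: 0.0
```

```bash
python3 w.py wrist 16; python3 w.py top 27
```

```text
[ 354.9 -295.   256.1] view centre [ 366. -301.   26.] zmed 1.3017504267967273
ctr [ 473.  -290.3] size [40.4 40.3] ang 69.1 h 41.8 [106 152 242] [157  20  79  78]
ctr [ 354.4 -297.2] size [30.1 84.2] ang 68.2 h 25.7 [136 127 120] [260 166  44 112]
ctr [ 377.7 -109.7] size [8.8 2.1] ang 51.4 h 25.9 [163  84  24] [ 38 276  18  11]
[ 354.8 -295.2  256.1] view centre [454.  -1.   1.] zmed 0.9746928427335488
ctr [641.5 -47.3] size [52.4 52.1] ang 89.5 h 31.3 [230 221 206] [291 104  27  26]
ctr [641.6  27.7] size [38.  39.7] ang 69.0 h 31.2 [224 212 193] [257 107  21  20]
ctr [589.6 278.5] size [40.5 40.2] ang 3.6 h 46.9 [143 141 139] [130 129  23  22]
ctr [ 500.4 -428.9] size [69.5 67.1] ang 89.4 h 49.9 [194 187 177] [480 170  38  35]
ctr [ 472.9 -288.7] size [38.8 39.7] ang 68.0 h 41.4 [ 48  76 170] [413 188  26  27]
ctr [361.7 -95.1] size [39.5 39.8] ang 54.7 h 41.9 [232 124  58] [314 243  28  28]
ctr [ 306.5 -177.4] size [40.3 39.5] ang 54.1 h 41.8 [ 50  81 176] [356 272  29  18]
```

Call:
arm_command --pt "0 -1.2 -15" --pt "0 0 -25" --pt "0 0 -20" --pt "0 0 -9" --pt "0 0 -5" --pt "0 0 0" --pt "0 0 0" --spin '[0,0,0,0,0,0,0]'

```text
time: 21.35
tool_pos: [0.3547, -0.2974, 0.1827]
tool_rot: [3.141, -0.001, -0.379]
contact_force: [-0.1, -0.2, -0.4]
opening: 0.0596
grip_force: 0.0
```

Call:
arm_command --pt "0 0 0" --pt "0 0 0" --pt "0 0 0" --pt "0 0 0" --pt "0 0 0" --pt "0 0 0" --spin '[0,0,0,0,0,0]' --jaw -1

```text
time: 21.95
tool_pos: [0.3544, -0.2973, 0.1822]
tool_rot: [3.141, -0.0, -0.379]
contact_force: [-1.0, 0.2, 3.5]
opening: 0.03
grip_force: 35.0
```

Call:
arm_command --pt "0 0 15" --pt "0 0 30" --pt "0 0 25" --pt "8 17 0" --pt "16 33 0" --pt "16 33 0" --pt "16 33 0" --pt "16 33 0" --pt "16 33 0" --pt "16 33 0" --pt "16 33 0" --pt "16 33 0" --pt "16 33 0" --pt "16 33 0" --pt "16 33 0" --pt "16 33 0" --pt "16 33 0" --pt "16 33 0" --pt "9 18.5 0" --pt "0 0 0" --spin '[0,0,0,1,2,2,2,2,2,2,2,2,2,2,2,2,1.7,0,0,0]'

```text
time: 23.95
tool_pos: [0.5956, 0.2028, 0.2508]
tool_rot: [-3.141, 0.001, 0.09]
contact_force: [0.2, -0.1, -3.4]
opening: 0.0298
grip_force: 35.0
```

Call:
arm_command --pt "0 0 -15" --pt "0 0 -25" --pt "0 0 -15" --pt "0 0 -5" --pt "0 0 -2" --pt "0 0 -1" --pt "0 0 0" --pt "0 0 0" --spin '[0,0,0,0,0,0,0,0]'

```text
time: 24.75
tool_pos: [0.5956, 0.2003, 0.1899]
tool_rot: [-3.142, -0.001, 0.087]
contact_force: [-0.4, -0.1, -3.3]
opening: 0.03
grip_force: 35.0
```

Call:
arm_command --pt "0 0 -1" --pt "0 0 -0.7" --pt "0 0 -0.7" --pt "0 0 0" --pt "0 0 0" --spin '[0,0,0,0,0]'

```text
time: 25.25
tool_pos: [0.5954, 0.2003, 0.1872]
tool_rot: [3.142, -0.0, 0.087]
contact_force: [-1.5, 0.1, 3.8]
opening: 0.0298
grip_force: 35.0
```

Call:
arm_command --pt "0 0 0" --pt "0 0 0" --pt "0 0 0" --pt "0 0 0" --pt "0 0 0" --spin '[0,0,0,0,0]' --jaw -0.12

```text
time: 25.75
tool_pos: [0.5954, 0.2002, 0.1866]
tool_rot: [3.142, -0.0, 0.087]
contact_force: [-0.9, -0.7, -0.1]
opening: 0.0404
grip_force: 0.0
```

Call:
arm_command --pt "0 0 15" --pt "0 0 25" --pt "0 0 25" --pt "-14 6 0" --pt "-30 12 0" --pt "-30 12 0" --pt "-30 12 0" --pt "-30 12 0" --pt "-30 12 0" --pt "-30 12 0" --pt "-30 12 0" --pt "-14.4 7.2 0" --pt "0 0 0" --pt "0 0 0" --spin '[0,0,0,0,2,2,2,2,2,0,0,0,0,0]'

```text
time: 27.15
tool_pos: [0.3578, 0.2977, 0.2523]
tool_rot: [-3.141, -0.002, 0.262]
contact_force: [0.3, -0.6, -1.0]
opening: 0.0402
grip_force: 0.0
```

Call:
arm_command --pt "0 0 0" --pt "0 0 0" --pt "0 0 0" --spin '[0,0,0]' --jaw 0.2 --squeeze 12

```text
time: 27.45
tool_pos: [0.3576, 0.2971, 0.2515]
tool_rot: [3.141, 0.0, 0.26]
contact_force: [0.3, 0.2, -0.9]
opening: 0.0543
grip_force: 0.0
```

```bash
python3 w.py wrist 16; python3 w.py top 27
```

```text
[357.5 297.2 251.5] view centre [372. 299.  25.] zmed 1.2471807310918404
ctr [470.  398.9] size [50.8 21.4] ang 73.1 h 26.5 [221  51  28] [109   0  98  57]
ctr [358.4 297.8] size [97.5 26.6] ang 14.7 h 25.6 [160 127  87] [258 157  39 131]
[357.4 297.2 251.5] view centre [454.  -1.   1.] zmed 0.10371092781891189
ctr [641.6 -47.9] size [52.6 53.2] ang 13.8 h 31.0 [234 226 212] [291 104  27  27]
ctr [641.1  27.4] size [39.5 39. ] ang 46.4 h 30.9 [227 216 197] [257 107  21  20]
ctr [594.9 200.7] size [84.7 30.2] ang 5.2 h 31.3 [167 165 163] [172 118  18  42]
ctr [589.1 278.6] size [40.  40.3] ang 3.4 h 47.1 [149 146 145] [130 129  23  22]
ctr [ 499.6 -428.3] size [69.3 68.7] ang 66.6 h 49.9 [200 193 183] [480 170  38  35]
ctr [ 472.5 -288.7] size [39.1 40. ] ang 66.2 h 41.5 [ 52  80 176] [413 188  26  27]
ctr [361.7 -95. ] size [40.  39.9] ang 55.5 h 41.8 [237 131  61] [314 243  28  28]
ctr [ 306.7 -177.5] size [40.4 38.6] ang 52.9 h 41.9 [ 56  86 184] [356 272  29  18]
```

Call:
arm_command --pt "0 0.4 -15" --pt "0 0 -20" --pt "0 0 -20" --pt "0 0 -10" --pt "0 0 -4" --pt "0 0 0" --pt "0 0 0" --spin '[0,0,0,0,0,0,0]'

```text
time: 28.25
tool_pos: [0.3573, 0.298, 0.1832]
tool_rot: [-3.141, -0.001, 0.261]
contact_force: [-0.1, 0.4, 0.1]
opening: 0.0551
grip_force: 0.0
```

Call:
arm_command --pt "0 0 0" --pt "0 0 0" --pt "0 0 0" --pt "0 0 0" --pt "0 0 0" --pt "0 0 0" --spin '[0,0,0,0,0,0]' --jaw -1

```text
time: 28.85
tool_pos: [0.357, 0.2979, 0.1828]
tool_rot: [3.142, -0.0, 0.261]
contact_force: [-0.5, 0.1, 3.2]
opening: 0.0258
grip_force: 12.0
```

Call:
arm_command --pt "0 0 15" --pt "0 0 30" --pt "0 0 25" --pt "7 -17 0" --pt "15 -33 0" --pt "15 -33 0" --pt "15 -33 0" --pt "15 -33 0" --pt "15 -33 0" --pt "15 -33 0" --pt "15 -33 0" --pt "15 -33 0" --pt "15 -33 0" --pt "15 -33 0" --pt "15 -33 0" --pt "15 -33 0" --pt "15 -33 0" --pt "15 -33 0" --pt "15 -33 0" --pt "10.6 -17 0" --spin '[0,0,0,0.7,5.5,5.5,5.5,5.5,5.5,5.5,5.5,5.5,5.5,5.5,5.5,5.5,5.5,5.5,5.5,0]'

```text
time: 30.85
tool_pos: [0.5999, -0.2339, 0.2521]
tool_rot: [3.142, 0.001, 1.714]
contact_force: [0.8, 0.2, -0.2]
opening: 0.0257
grip_force: 12.0
```

Call:
arm_command --pt "0 0 0" --pt "0 0 -15" --pt "0 0 -25" --pt "0 0 -15" --pt "0 0 -5" --pt "0 0 -2" --pt "0 0 -1" --pt "0 0 0" --pt "0 0 0" --spin '[0,0,0,0,0,0,0,0,0]'

```text
time: 31.75
tool_pos: [0.5998, -0.2312, 0.1905]
tool_rot: [3.14, 0.001, 1.713]
contact_force: [-0.0, 0.7, -0.9]
opening: 0.026
grip_force: 12.0
```

Call:
arm_command --pt "0 0 -1" --pt "0 0 -1" --pt "0 0 -0.8" --pt "0 0 0" --pt "0 0 0" --spin '[0,0,0,0,0]'

```text
time: 32.25
tool_pos: [0.5996, -0.2312, 0.1878]
tool_rot: [3.141, 0.0, 1.713]
contact_force: [-2.5, 1.2, 5.0]
opening: 0.0258
grip_force: 12.0
```

Call:
arm_command --pt "0 0 0" --pt "0 0 0" --pt "0 0 0" --pt "0 0 0" --pt "0 0 0" --spin '[0,0,0,0,0]' --jaw -0.2

```text
time: 32.75
tool_pos: [0.5996, -0.2312, 0.1867]
tool_rot: [-3.142, -0.0, 1.713]
contact_force: [-0.4, -0.1, -0.1]
opening: 0.0365
grip_force: 0.0
```

Call:
arm_command --pt "0 0 10" --pt "0 0 25" --pt "0 0 30" --pt "0 0 30" --pt "-20 0 20" --pt "-30 -10 10" --pt "-30 -20 0" --pt "-30 -30 0" --pt "-30 -30 0" --pt "-30 -30 0" --pt "-20 -20 0" --pt "0 0 0" --pt "0 0 0" --spin '[0,0,0,0,0,0,0,0,0,0,0,0,0]'

```text
time: 34.05
tool_pos: [0.4093, -0.3714, 0.3125]
tool_rot: [3.141, 0.0, 1.712]
contact_force: [-0.2, 0.2, 0.2]
opening: 0.0367
grip_force: 0.0
```

```bash
python3 w.py top 8 end
```

```text
[ 409.9 -370.9  312.3] view centre [454.  -1.   4.] zmed 1.1166091001585388
ctr [640.1 -12.3] size [157.5 158.4] ang 2.3 h 13.7 [87 52 35] [248  82  78  76]
ctr [640.7 -47.5] size [54.5 52.6] ang 0.4 h 30.7 [217 208 194] [291 103  30  30]
ctr [592.  242.6] size [131.2 181.6] ang 5.3 h 13.9 [219 216 217] [117 107  92  70]
ctr [641.1  27.5] size [40.1 39. ] ang 32.4 h 30.7 [208 197 180] [257 107  21  22]
ctr [ 598.6 -230.2] size [ 95.1 169.4] ang 8.0 h 13.5 [85 49 32] [349 113  89  56]
ctr [595.1 200.9] size [84.6 30.5] ang 5.3 h 31.0 [150 147 146] [172 117  19  45]
ctr [589.2 278.7] size [40.4 40. ] ang 3.6 h 46.7 [130 128 126] [130 129  26  24]
ctr [ 600.  -231.4] size [ 26.6 100.1] ang 7.6 h 30.5 [152 121  89] [369 130  52  18]
ctr [475.9 412.4] size [78.7 22.2] ang 67.7 h 26.1 [158  60  54] [ 23 174  73  35]
ctr [451.5  59. ] size [100.9  32.2] ang 22.3 h 12.3 [114 109 105] [244 186  21  48]
ctr [ 472.6 -288.6] size [38.9 40. ] ang 68.4 h 41.2 [ 46  70 157] [411 188  28  27]
ctr [ 488.7 -456.6] size [ 5.8 22.8] ang 67.3 h 42.6 [164 158 148] [497 188  18  12]
ctr [373.8 -91.9] size [27.7 53. ] ang 13.8 h 41.7 [227 120  56] [313 243  29  18]
ctr [307.2  23.8] size [78.5 26.1] ang 79.5 h 19.7 [135 135 133] [246 273  42  15]
```

View pics/end.png

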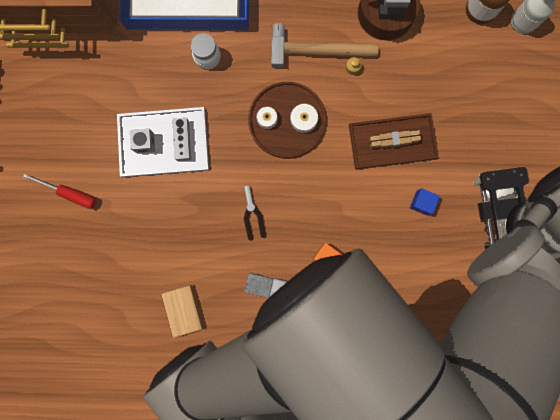

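The final top view shows the wheels in the dish at (267,118) and (304,118), the blocks in the white tray at (141,140) and (181,139), and the clamp in the narrow tray at (395,140). The pliers are unmoved at (254,212), and the arm is clear of everything.

```bash
python3 -c "
from cell import *
print(hand_in())"
```

```text
the job is handed in; nothing more can be done
None
```

All five pieces are set down flat in their dish or trays, as confirmed by the last top-camera measurements, with the pliers left in place; the job was handed in at about 34 s, and the hand-in returned no verdict.

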